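# Clamp a round bar in the V-cradle jig

### The job

Clamp the thick round aluminium bar in the bench jig: lift the jig's sprung clamp bar by its black knob, turn it well aside and leave it there, lay the thick round bar centred in the two V saddles, then bring the clamp bar back over it, lower it between its two pins so that it presses on the middle of the round bar, and let go. The thin rod, the square bar and the short stub are not wanted.

Things in the scene. Friction and masses are not known exactly. Their poses are not given: they have to be found in the camera images.
- cradle (a point): Fixed jig: grey plate 150x200 mm, 10 thick, two V saddles. Point: centre of the laid round bar, 50 above the bench. x along the laid bar, y to the clamp post, z up. Saddles at x -52..-32 and 32..52, tops level with the point, 42 wide in y; the gap between is free for fingers down to the plate. Post 16 thick, top at 108, at x 0, y 75. Two 10 thick pins at x -24 and 24, y -82, tops at 74.
- knob (a point): Black upright knob, 22 mm thick, 45 tall, on the steel clamp bar (18 wide, 12 thick, 170 long from the post's axis), 120 from the post's axis. Point: on the knob's axis, 25 above the clamp bar, 20 below the knob's top. Above the cradle point by 42 when the clamp bar is fully down, 52 when it rests on the laid bar. Its axes turn with the clamp bar; y points to the post.
- clamp_bar (a joint): Turn of the clamp bar about the post, rad. 0: closed, over the middle of the cradle and between the pins (knob at cradle x 0, y -45 mm). Grows anticlockwise seen from above, to 1.75; at 1.57 the knob is at cradle x 120, y 75 mm. Turns easily, stays where left. Starts near 0. Bars can be laid freely when it is past 1.3.
- clamp_lift (a joint): Height of the clamp bar on the post, m: 0 fully down (at the start), 0.010 resting on the laid round bar, 0.040 fully up. A spring with the weight pulls it down, 5 N at 0, 9 N at the top: let go, it sinks by itself at any angle. The pins stop it from turning out of or into the closed place unless lifted 0.022 or more.
- barrel_center (a point): Thick round bar: plain aluminium, 30 mm diameter, 120 long, 0.15 to 0.35 kg, lying on the bench, can roll. Point: its centre, 15 above the bench; x along the bar (the other axes at any roll). Beside it, in any order, 35 or more apart, lie a rod 14 thick and a square bar 28x28, both 120 long, of the same aluminium; a round stub, 30 thick, 42 tall, stands elsewhere.
There are look-alikes about, which are no part of the job. What is shaped like the part that bears barrel_center but pink is not meant.

How it is judged (in metres and radians):
On the way, in this order (a step that is already met when the one before it is completed fails the run):
1. the clamp bar is lifted past its pins and turned at least 60 degrees aside (y of knob in the frame of cradle above 0.015 m), for 0.2 s.
2. the thick round bar lies in both saddles while the clamp bar is still aside (x of barrel_center in the frame of cradle between -0.02 and 0.02 m and y of barrel_center in the frame of cradle between -0.01 and 0.01 m and z of barrel_center in the frame of cradle between -0.008 and 0.008 m and angle between the x axis of barrel_center and the x axis of cradle, either way round below 0.175 rad and y of knob in the frame of cradle above 0.015 m), for 0.2 s.
At the end, for the whole second after the job is handed in: The thick round bar lies in both saddles, its centre within 20 mm lengthwise, 10 mm sideways, 8 mm in height and 10 degrees of the cradle's; the clamp bar is closed over it (knob within 14 mm sideways) and down on it (knob point 46 to 58 mm above the cradle point) (x of barrel_center in the frame of cradle between -0.02 and 0.02 m and y of barrel_center in the frame of cradle between -0.01 and 0.01 m and z of barrel_center in the frame of cradle between -0.008 and 0.008 m and angle between the x axis of barrel_center and the x axis of cradle, either way round below 0.175 rad and x of knob in the frame of cradle between -0.014 and 0.014 m and y of knob in the frame of cradle between -0.06 and -0.03 m and z of knob in the frame of cradle between 0.046 and 0.058 m); the robot touches nothing.
It also fails if it takes over 72 s, if anything falls off the work surface, if the arm or the gripper's body presses on something with over 40 N, if the wrist force passes 120 N, or if a joint passes its speed limit or range.

### The arm

A 6-joint arm with a two-finger parallel gripper is mounted at the origin on the work surface. World frame = base frame: x ahead of the robot, y to its left, z up, the work surface at z = 0. Lengths are in mm, angles in rad, forces in N, time in s.
With the tool pointing down it reaches from about 300 to 850 mm from the base axis. Payload 5.4 kg.
Tool frame: the origin (TCP) lies at the very end of the fingers, on their centre line; the grasp point (between the pads) lies 19 mm behind it (env.grip_point_offset is the distance from the TCP to the grasp point, in mm); x points along the fingers, y is the direction in which the jaws open and shut, and the axes are right-handed (so a half turn about x gives the same grasp; the last joint's range is limited). The gripper opens to 85 mm and grips with 20 to 120 N. Pads are 22 mm wide; open, the fingers measure 114 mm over their backs; the gripper's body (76 mm by 85 mm) begins 54 mm behind the grasp point. The pads swing forward as they close: fully open they stand 13 mm farther back than shut.
Start: joints at [1.037, 0.158, 1.597, -0, 1.386, -0.21], TCP at [182.958, 545.099, 231.299] pointing down, gripper open.
Joint ranges: [-2.91, 2.91], [-0.94, 2.29], [0.18, 2.7], [-1.29, 4.43], [0.17, 2.64], [-3, 3]. Speed limits (rad/s): [2.57, 2.57, 3.14, 3.14, 3.14, 3.14].

### API

Orientations are given as [roll, pitch, yaw] about the fixed x, y, z axes, in that order (R = Rz(yaw) Ry(pitch) Rx(roll)).
In Python, from plant import env gives the robot as it stands. The module is installed in compiled form; this text tells all that it offers.
- The arm moves only by the tool play_rows, never from a script. Its arguments are lists of equal length, an entry for each row: "grip": the opening in per cent of the stroke, from 0 (shut) to 100 (fully open); "slide": the shift along the tool's x, y, z in m, a list of three; "angular": the turn, a rotation vector about the tool's x, y, z in rad, a list of three. A call has 1 to 20 rows; each row shifts and turns the pose as measured when the row begins, along the tool's axes as they then stand; what a row does not reach is not made up. A row lasts 1/12 s, in which the tool goes at most 41.7 mm and 7.16 degrees, less where a joint would pass 70% of its speed; a pose out of reach is approached as far as the arm can. A call is refused whole if a number of a shift passes 0.0417 or a number of a turn 0.125, either way. A call with a gripper value outside its range is refused whole. The fingers move at their own pace and stop on an object; "force" is the grip in N (left out, the last holds). Time passes only in rows, so rows that do not move let the fingers close. It gives the time, the measured TCP pose, the force and the opening at its end, in the units of the state.
- env.observe(): the state, without advancing time (a new reading comes with each control period).
- env.read_camera(name): name is "scene" or "top"; returns the picture (384x512x3 uint8, red, green, blue); there is no depth.
- env.camera_params(name): a dict with "fx", "fy", "cx", "cy" (pixels), "D" ([k1, k2, p1, p2, k3] as OpenCV has them; the pictures are not rectified), "R" (3x3) and "t" (3): a world point X has camera coordinates R X + t. Camera axes: x right, y down, z forward; pixel columns grow to the right and rows downward; lengths in mm; the calibration is good to about 2 mm. A picture is of the moment at which its call begins. camera_params takes no time and is no camera call.
- env.sign_off(): hands the job in, once; it reports no verdict.
Trained networks look in the newest picture that a camera, given by its name, has taken for a name from the list of things; names that differ only in an ending like _2 or _b are one class to them, and where a whole thing is asked for, a point or a joint stands for the part that bears it (a point fixed in the world has none). Each returns a list of dicts, best first, with "p" (0 to 1); they miss things now and then, are a little off and sometimes report something else, mostly with a low value. They report only what shows in the picture. A call takes as long as a camera call. They do not tell look-alikes from the thing itself.
- env.boxes_of(camera, label): "extent" ([left, top, right, bottom] in pixels, round what is visible of it).
The state is a dict: "t": time; "joint_pos": joint angles; "dq": joint speeds; "tau": joint torques, N m; "tcp_pos": TCP position; "tool_rot": TCP orientation; "force": force on the tool from outside, world axes, zero at the start; "torque": the same for the moment, N m; "opening": opening from 0.0 (shut) to 1.0 (fully open).
Only numpy, scipy, OpenCV 4.12 (cv2) and the standard library are available. Lean on these libraries where they do the work, as an engineer would, in place of code of your own. Each camera call takes 0.05 s, during which the arm holds its last target.

## Working session

There is one attempt and no reset: what is moved stays moved. The work goes in short steps, Python scripts to look and compute and a tool call to move; the robot and the scene stay as the last step left them, time stands still between calls to the robot, and variables do not carry over. Pictures are saved under pics/ and viewed, and the job is handed in when it is done.

Besides the shell and the picture viewer there is one more tool, called after ">>>" by a JSON object that holds its "name" and its "arguments", one argument or row to a line. play_rows: Moves the arm, as the interface text tells. Its arguments: {"type":"object","properties":{"grip":{"type":"array"},"slide":{"type":"array"},"angular":{"type":"array"},"force":{"type":"number"}},"required":["grip","slide","angular"]}

```bash
mkdir -p pics; ls; cat > h.py <<'E'
import numpy as np, cv2
from plant import env
def snap(n,f):
    im=env.read_camera(n); cv2.imwrite('pics/'+f,im[:,:,::-1]); return im
def ray(n,u,v):
    c=env.camera_params(n)
    K=np.array([[c['fx'],0,c['cx']],[0,c['fy'],c['cy']],[0,0,1]])
    p=cv2.undistortPoints(np.array([[[u,v]]],float),K,np.array(c['D'],float))[0,0]
    R=np.array(c['R']);t=np.array(c['t'])
    return -R.T@t, R.T@np.array([p[0],p[1],1])
def atz(n,u,v,z):
    o,d=ray(n,u,v); return o+d*(z-o[2])/d[2]
def proj(n,P):
    c=env.camera_params(n)
    K=np.array([[c['fx'],0,c['cx']],[0,c['fy'],c['cy']],[0,0,1]])
    r,_=cv2.Rodrigues(np.array(c['R'],float))
    return cv2.projectPoints(np.array(P,float).reshape(-1,1,3),r,np.array(c['t'],float),K,np.array(c['D'],float))[0][:,0]
E
python3 - <<'E'
from h import *
np.set_printoptions(precision=3,suppress=True)
print(env.observe())
for n in('scene','top'):
    snap(n,n+'0.png'); print(env.camera_params(n))
    for l in('barrel_center','knob','clamp_bar'):
        print(n,l,[(np.round(b['extent'],1).tolist(),round(b['p'],2)) for b in env.boxes_of(n,l)][:5])
print(env.grip_point_offset)
E
```

```text
pics
{'t': 0.0, 'joint_pos': array([ 1.037,  0.159,  1.598,  0.   ,  1.386, -0.21 ]), 'dq': array([ 0.002, -0.001, -0.001, -0.001,  0.001,  0.001]), 'tau': array([  0.   , -39.599, -33.143,  -0.   ,   0.008,  -0.   ]), 'tcp_pos': array([182.638, 544.583, 230.299]), 'tool_rot': array([-1.788,  1.569, -2.112]), 'force': array([ 0.773, -0.246,  0.574]), 'torque': array([-0.001, -0.013, -0.01 ]), 'opening': 1.0013495386853102}
{'fx': 426.2901926058347, 'fy': 426.2901926058347, 'cx': 255.27419851466576, 'cy': 191.95436756776874, 'D': array([-0.039,  0.   ,  0.   ,  0.   ,  0.   ]), 'R': array([[ 0.272,  0.962,  0.004],
       [ 0.704, -0.196, -0.682],
       [-0.656,  0.188, -0.731]]), 't': array([ -97.421, -329.136, 1331.691])}
scene barrel_center [([271.3, 251.2, 333.8, 275.0], 0.97), ([132.2, 171.0, 184.1, 182.2], 0.81), ([169.1, 207.0, 192.5, 255.4], 0.59)]
scene knob [([273.0, 149.4, 339.7, 179.3], 0.59)]
scene clamp_bar [([269.6, 152.2, 339.9, 181.1], 0.88)]
{'fx': 420.0714277994112, 'fy': 420.0714277994112, 'cx': 257.0615018361533, 'cy': 184.62378153074113, 'D': array([-0.077,  0.   ,  0.   ,  0.   ,  0.   ]), 'R': array([[-0.019, -1.   , -0.007],
       [-0.995,  0.02 , -0.098],
       [ 0.098,  0.005, -0.995]]), 't': array([  0.768, 550.345, 954.902])}
top barrel_center [([339.7, 160.9, 355.6, 213.1], 0.81), ([227.1, 121.0, 273.0, 139.5], 0.79), ([336.4, 253.7, 384.1, 271.4], 0.63), ([172.9, 210.3, 256.0, 232.0], 0.15)]
top knob [([185.5, 212.5, 252.8, 230.9], 0.97)]
top clamp_bar [([185.5, 210.9, 257.1, 229.0], 0.79)]
18.700000000000003
```

```bash
python3 - <<'E'
import cv2
for n in('scene','top'):
    im=cv2.imread(f'pics/{n}0.png'); cv2.imwrite(f'pics/{n}0b.png',cv2.resize(im,(800,600),interpolation=cv2.INTER_CUBIC))
E
```

```text
(no output)
```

View pics/scene0.png

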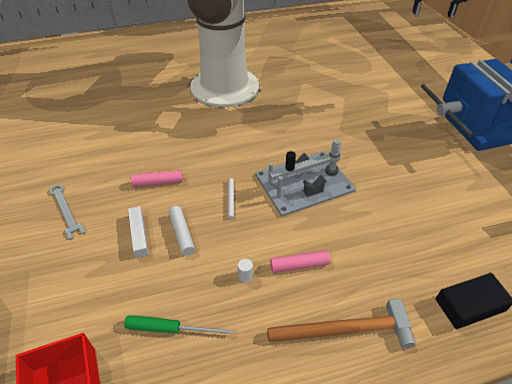

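View pics/top0b.png

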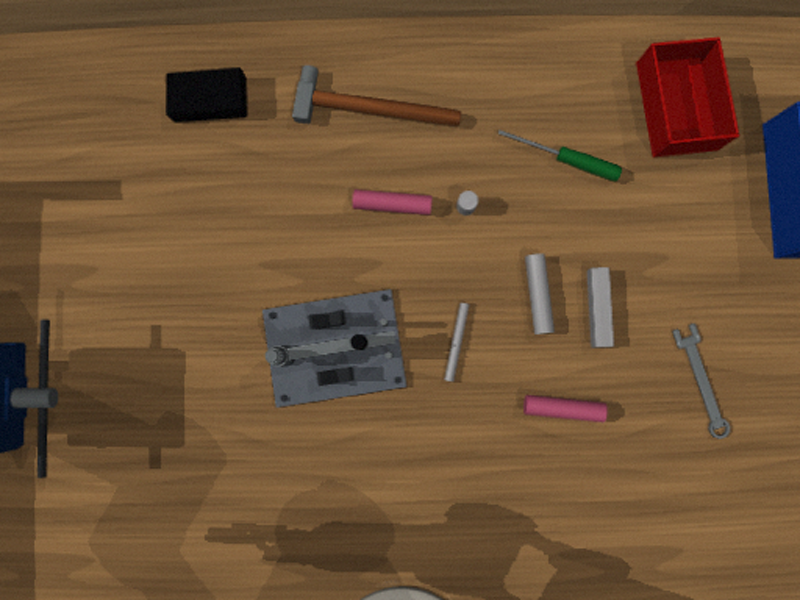

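```bash
python3 - <<'E'
import cv2,numpy as np
a=cv2.imread('pics/top0.png');b=cv2.imread('pics/scene0.png')
c1=cv2.resize(a[175:270,160:310],None,fx=5,fy=5,interpolation=cv2.INTER_CUBIC)
c2=cv2.resize(a[150:240,275:405],None,fx=4,fy=4,interpolation=cv2.INTER_CUBIC)
c3=cv2.resize(b[160:290,120:270],None,fx=4,fy=4,interpolation=cv2.INTER_CUBIC)
for i,c in enumerate((c1,c2,c3)): cv2.imwrite(f'pics/c{i}.png',c)
E
```

```text
(no output)
```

View pics/c0.png

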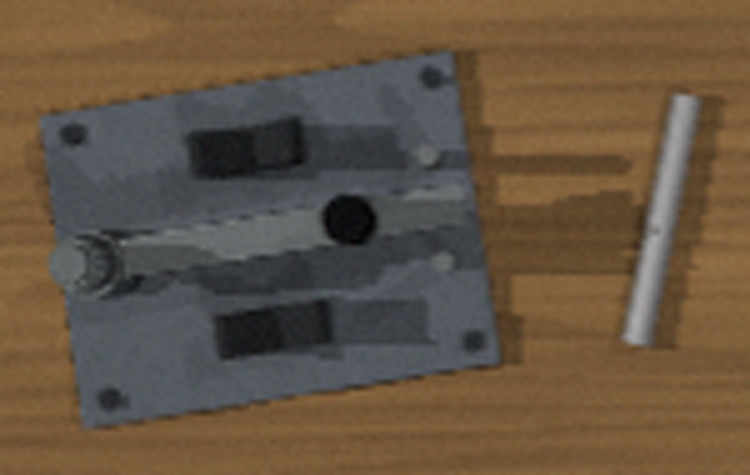

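View pics/c1.png

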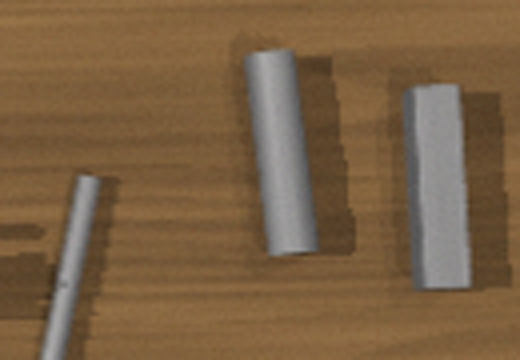

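View pics/c2.png

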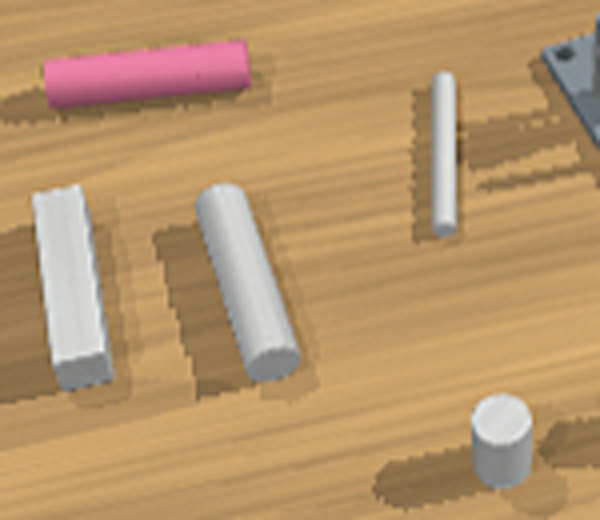

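Candidates, in top-camera pixels:
- thick round bar at (345,188)
- square bar at (384,196)
- thin rod at (292,219)
- pink look-alikes at (251,129) and (362,261)
- stub at (299,129)

The close crops show a round end and round shading on the bar at (345,188), so I choose that one. Next I work out the poses.

```bash
cat > loc.py <<'E'
from h import *
from scipy.optimize import least_squares
np.set_printoptions(precision=2,suppress=True)
off=lambda p,o,f:[(p[0]+.5)/f-.5+o[0],(p[1]+.5)/f-.5+o[1]]
px=np.array([off(p,(160,175),5) for p in [(40,117),(453,50),(500,362),(85,428)]])
def cr(P,c): # cradle coords, c=(x,y,yaw); z above point
    P=np.atleast_2d(np.array(P,float)); s,k=np.sin(c[2]),np.cos(c[2])
    return np.c_[c[0]+k*P[:,0]-s*P[:,1],c[1]+s*P[:,0]+k*P[:,1],P[:,2]+50]
W=np.array([atz('top',u,v,10) for u,v in px])
cen=W.mean(0); print('corners',W[:,:2].tolist())
print([np.linalg.norm(W[i]-W[(i+1)%4]) for i in range(4)])
# plate y extent +-100 in cradle about unknown y0 ; x +-75
E
cat > run1.py <<'E'
from loc import *
# TL: x+75,y+ ; TR: x+75,y- ; BR x-75,y-; BL
loc=[(75,100,-40),(75,-100,-40),(-75,-100,-40),(-75,100,-40)]
# features: post top, knob top, pins tops
feat=[((0,75,58),off((68,263),(160,175),5)),((24,-82,24),off((428,155),(160,175),5)),((-24,-82,24),off((443,262),(160,175),5))]
def res(p):
    c=p[:3];r=[proj('top',cr(np.array(l)+[0,p[3],0],c))[0]-q for l,q in zip(loc,px)]
    r+=[proj('top',cr(f,c))[0]-q for f,q in feat]
    return np.ravel(r)
s=least_squares(res,[cen[0],cen[1],0.1,0]);c=s.x
print('cradle',c,'res',s.fun.reshape(-1,2))
b=[off(p,(275,150),4) for p in [(246,57),(293,50),(317,250),(269,256)]]
B=np.array([atz('top',u,v,13) for u,v in b]);m=B.mean(0);d=(B[0]+B[1]-B[2]-B[3])/2
print('bar',m,np.linalg.norm(d),np.linalg.norm(B[0]-B[1]),np.arctan2(d[1],d[0]))
k=cr([[0,-45,62],[0,-45,17],[0,75,58]],c[:3])
print('knob top world',k)
for n in('scene','top'):
    im=cv2.imread(f'pics/{n}0.png')
    pts=np.vstack([k,cr([np.array(l)+[0,c[3],0] for l in loc],c[:3]),cr([(24,-82,24),(-24,-82,24)],c[:3])])
    for th in [np.arctan2(d[1],d[0])]:
        u=np.array([np.cos(th),np.sin(th),0]);pts=np.vstack([pts,m*[1,1,0]+[0,0,15]+60*u,m*[1,1,0]+[0,0,15]-60*u])
    im=cv2.resize(im,None,fx=3,fy=3,interpolation=cv2.INTER_CUBIC)
    for q in proj(n,pts): cv2.circle(im,tuple(int(round(x)) for x in (q*3+1)),3,(0,255,0),1)
    im=im[400:850,350:1150] if n=='scene' else im[430:830,450:1250]
    cv2.imwrite(f'pics/ov_{n}.png',im)
E
python3 run1.py
```

```text
corners [[524.1355151430774, 203.8588173718178], [552.3099354910271, 6.440494716252582], [404.6869566571032, -13.014982012608186], [377.0858158918313, 182.77509183426935]]
[np.float64(199.41863524274711), np.float64(148.89949447378382), np.float64(197.72601242251895), np.float64(148.55348374381737)]
cradle [464.57  95.53   0.14  -0.49] res [[-0.23 -0.42]
 [ 0.05 -0.16]
 [ 0.57  0.23]
 [-0.41  0.22]
 [ 0.23  0.15]
 [-0.29 -0.07]
 [ 0.07  0.02]]
bar [ 539.93 -218.35   13.  ] 119.49068784128694 28.60627529146055 0.0782084115184595
knob top world [[470.77  50.96 112.  ]
 [470.77  50.96  67.  ]
 [454.24 169.81 108.  ]]
```

View pics/ov_scene.png

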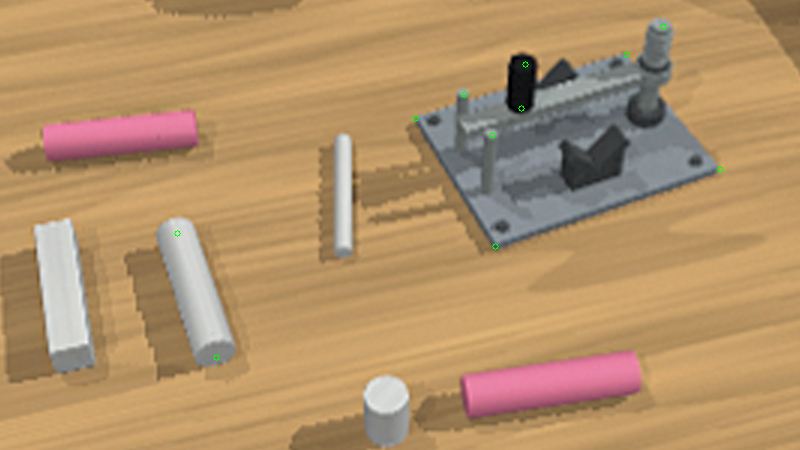

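View pics/ov_top.png

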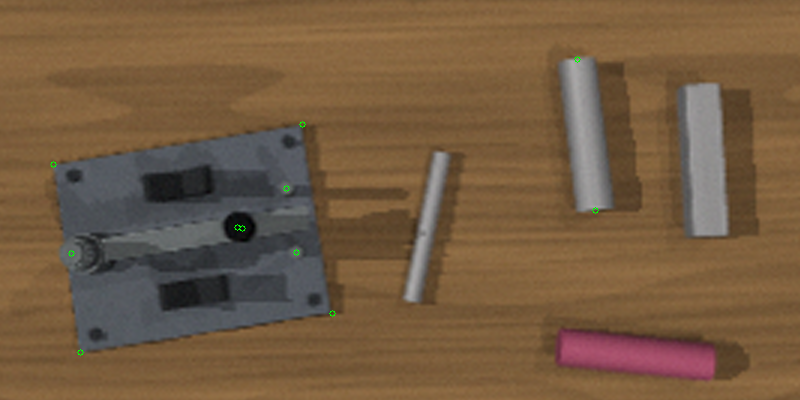

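```bash
cat >> h.py <<'E'
from scipy.spatial.transform import Rotation as Rn
def state():
    o=env.observe(); R=Rn.from_euler('xyz',o['tool_rot']).as_matrix()
    return o,np.array(o['tcp_pos']),R
def to(x,y,z,yaw):
    """deltas in tool frame to TCP pos with tool down and jaw line at yaw (mod pi)"""
    o,p,R=state()
    best=None
    for yw in (yaw,yaw+np.pi):
        yv=np.array([np.cos(yw),np.sin(yw),0]);xv=np.array([0,0,-1.])
        T=np.c_[xv,yv,np.cross(xv,yv)]
        rv=Rn.from_matrix(R.T@T).as_rotvec()
        if best is None or np.linalg.norm(rv)<np.linalg.norm(best): best=rv
    d=R.T@(np.array([x,y,z])-p)
    np.set_printoptions(precision=4,suppress=True)
    print('t %.2f tcp'%o['t'],p,'open %.3f'%o['opening'],'F',np.array(o['force']),'q6 %.2f'%o['joint_pos'][5],'jawyaw %.3f'%np.arctan2(R[1,1],R[0,1]))
    print(' R cols',R.round(3).tolist()); print(' slide m',d/1000,'rot',best)
E
python3 - <<'E'
from h import *
to(471,51,150,0.14)
to(471,51,150,0.14+np.pi/2)
E
```

```text
t 0.40 tcp [182.9058 545.009  231.1192] open 1.000 F [-1.0594  0.6922  0.6485] q6 -0.21 jawyaw 1.247
 R cols [[-0.0, 0.318, 0.948], [-0.0, 0.948, -0.318], [-1.0, -0.0, -0.0]]
 slide m [ 0.0812 -0.3766  0.4303] rot [1.107  0.0001 0.0004]
t 0.40 tcp [182.9058 545.009  231.1192] open 1.000 F [-1.0594  0.6922  0.6485] q6 -0.21 jawyaw 1.247
 R cols [[-0.0, 0.318, 0.948], [-0.0, 0.948, -0.318], [-1.0, -0.0, -0.0]]
 slide m [ 0.0812 -0.3766  0.4303] rot [-0.4638 -0.0002  0.0003]
```

>>> {"name": "play_rows", "arguments": {
  "grip": [80,80,80,80,80,80,80,80,80,80,80,80,80,80],
  "slide": [
    [0,-0.0269,0.0307],
    [0,-0.0269,0.0307],
    [0,-0.0269,0.0307],
    [0,-0.0269,0.0307],
    [0,-0.0269,0.0307],
    [0,-0.0269,0.0307],
    [0,-0.0269,0.0307],
    [0,-0.0269,0.0307],
    [0,-0.0269,0.0307],
    [0,-0.0269,0.0307],
    [0,-0.0269,0.0307],
    [0,-0.0269,0.0307],
    [0,-0.0269,0.0307],
    [0,-0.0269,0.0307]
  ],
  "angular": [
    [0,0,0],
    [0,0,0],
    [0,0,0],
    [0,0,0],
    [0,0,0],
    [0,0,0],
    [0,0,0],
    [0,0,0],
    [0,0,0],
    [0,0,0],
    [0,0,0],
    [0,0,0],
    [0,0,0],
    [0,0,0]
  ],
  "force": 60
}}

```text
t: 1.57
tcp_pos: [475.5, 44.9, 231.6]
tool_rot: [0.794, 1.562, 0.484]
force: [0.3, 0.0, -0.2]
opening: 0.8
```

>>> {"name": "play_rows", "arguments": {
  "grip": [80,80,80,80,80,80,80,80,80],
  "slide": [
    [0,0,0],
    [0,0,0],
    [0,0,0],
    [0,0,0],
    [0,0,0],
    [0,0,0],
    [0,0,0],
    [0,0,0],
    [0,0,0]
  ],
  "angular": [
    [0.123,0,0],
    [0.123,0,0],
    [0.123,0,0],
    [0.123,0,0],
    [0.123,0,0],
    [0.123,0,0],
    [0.123,0,0],
    [0.123,0,0],
    [0.123,0,0]
  ]
}}

```text
t: 2.32
tcp_pos: [479.8, 34.3, 232.3]
tool_rot: [1.522, 1.561, 0.084]
force: [-0.3, 0.1, 0.1]
opening: 0.803
```

```bash
python3 - <<'E'
from h import *
to(471,51,135,0.14)
E
```

```text
t 2.32 tcp [479.8324  34.3236 232.3343] open 0.803 F [-0.2521  0.0572  0.1479] q6 -0.32 jawyaw 0.132
 R cols [[0.01, 0.991, 0.132], [0.001, 0.132, -0.991], [-1.0, 0.01, 0.0]]
 slide m [ 0.0973 -0.0076 -0.0177] rot [-0.0078  0.0005 -0.0102]
```

>>> {"name": "play_rows", "arguments": {
  "grip": [80,80,80,80,80],
  "slide": [
    [0.03,-0.004,-0.009],
    [0.03,-0.004,-0.009],
    [0.03,0,0],
    [0.007,0,0],
    [0,0,0]
  ],
  "angular": [
    [-0.008,0,-0.01],
    [0,0,0],
    [0,0,0],
    [0,0,0],
    [0,0,0]
  ]
}}

```text
t: 2.73
tcp_pos: [472.5, 51.0, 135.6]
tool_rot: [1.19, 1.562, -0.247]
force: [0.4, -0.6, 0.7]
opening: 0.801
```

```bash
python3 - <<'E'
from h import *
to(471,51,77,0.14)
a=snap('scene','s1.png');b=snap('top','t1.png')
cv2.imwrite('pics/m1.png',np.hstack([cv2.resize(a[110:230,230:380],None,fx=2.6,fy=2.6,interpolation=cv2.INTER_CUBIC),cv2.resize(b[170:290,150:300],None,fx=2.6,fy=2.6,interpolation=cv2.INTER_CUBIC)])[:,:,::-1])
E
```

```text
t 2.73 tcp [472.4837  50.9816 135.5858] open 0.801 F [ 0.4454 -0.581   0.7086] q6 -0.28 jawyaw 0.134
 R cols [[0.008, 0.991, 0.133], [-0.002, 0.133, -0.991], [-1.0, 0.008, 0.003]]
 slide m [ 0.0586 -0.0019 -0.0004] rot [-0.0062  0.0032 -0.008 ]
```

View pics/m1.png

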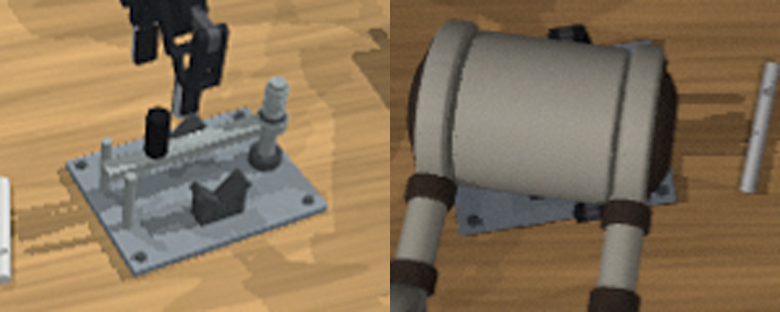

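>>> {"name": "play_rows", "arguments": {
  "grip": [80,80,80,40,25,15,15,15,15],
  "slide": [
    [0.03,-0.002,0],
    [0.024,0,0],
    [0.003,0,0],
    [0,0,0],
    [0,0,0],
    [0,0,0],
    [0,0,0],
    [0,0,0],
    [0,0,0]
  ],
  "angular": [
    [-0.006,0,-0.008],
    [0,0,0],
    [0,0,0],
    [0,0,0],
    [0,0,0],
    [0,0,0],
    [0,0,0],
    [0,0,0],
    [0,0,0]
  ]
}}

```text
t: 3.58
tcp_pos: [479.4, 47.9, 94.2]
tool_rot: [0.98, 1.553, -0.451]
force: [-0.1, 1.9, -3.2]
opening: 0.233
```

```bash
python3 - <<'E'
from h import *
to(471,51,77+34,0.14)
a=snap('scene','s2.png')
cv2.imwrite('pics/m2.png',cv2.resize(a[110:230,230:380],None,fx=4,fy=4,interpolation=cv2.INTER_CUBIC)[:,:,::-1])
E
```

```text
t 3.58 tcp [479.3849  47.8701  94.2231] open 0.233 F [-0.1125  1.8921 -3.1613] q6 -0.29 jawyaw 0.140
 R cols [[0.016, 0.99, 0.139], [-0.008, 0.14, -0.99], [-1.0, 0.015, 0.01]]
 slide m [-0.0169 -0.0076 -0.0041] rot [-0.0001  0.01   -0.0149]
```

View pics/m2.png

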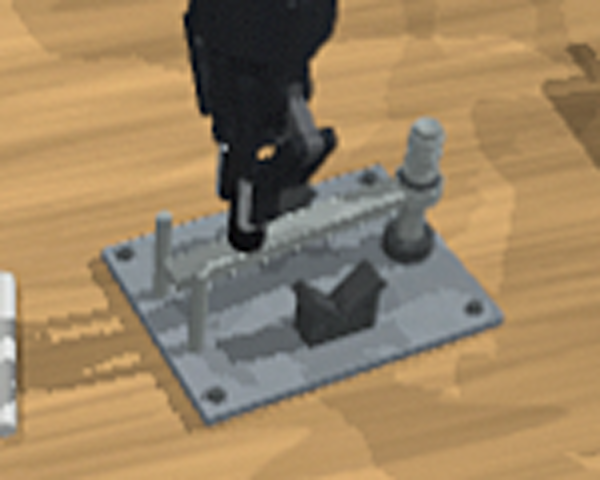

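>>> {"name": "play_rows", "arguments": {
  "grip": [60,60,60,60,60],
  "slide": [
    [0,0,0],
    [0,0,0],
    [0.008,-0.006,-0.003],
    [0.005,0,0],
    [0,0,0]
  ],
  "angular": [
    [0,0,0],
    [0,0,0],
    [0,0.01,-0.015],
    [0,0,0],
    [0,0,0]
  ]
}}

```text
t: 4.05
tcp_pos: [476.5, 49.5, 83.3]
tool_rot: [1.32, 1.563, -0.11]
force: [0.3, 0.3, -0.4]
opening: 0.6
```

```bash
python3 - <<'E'
from h import *
to(471,51,79,0.14)
a=snap('scene','s3.png')
cv2.imwrite('pics/m3.png',cv2.resize(a[110:230,230:380],None,fx=4,fy=4,interpolation=cv2.INTER_CUBIC)[:,:,::-1])
E
```

```text
t 4.05 tcp [476.5331  49.5357  83.3192] open 0.600 F [ 0.3478  0.2868 -0.392 ] q6 -0.29 jawyaw 0.140
 R cols [[0.008, 0.99, 0.14], [-0.001, 0.14, -0.99], [-1.0, 0.008, 0.002]]
 slide m [ 0.0043 -0.0053 -0.0022] rot [ 0.0002  0.002  -0.0076]
```

View pics/m3.png

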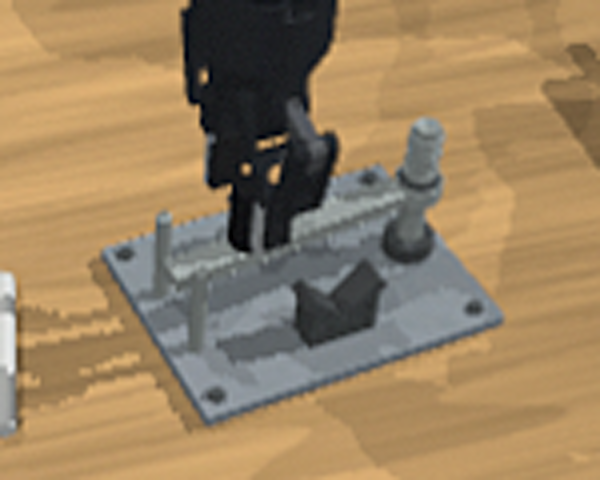

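>>> {"name": "play_rows", "arguments": {
  "grip": [60,60,30,15,15,15,15],
  "slide": [
    [0.004,-0.004,-0.002],
    [0.001,0,0],
    [0,0,0],
    [0,0,0],
    [0,0,0],
    [0,0,0],
    [0,0,0]
  ],
  "angular": [
    [0,0,-0.006],
    [0,0,0],
    [0,0,0],
    [0,0,0],
    [0,0,0],
    [0,0,0],
    [0,0,0]
  ]
}}

```text
t: 4.68
tcp_pos: [472.2, 51.0, 78.1]
tool_rot: [0.503, 1.568, -0.927]
force: [0.1, 0.5, 0.6]
opening: 0.236
```

```bash
python3 - <<'E'
from h import *
to(471,51,82+32,0.14)
E
```

```text
t 4.68 tcp [472.2485  51.0224  78.0659] open 0.236 F [0.0547 0.4801 0.6067] q6 -0.29 jawyaw 0.140
 R cols [[0.001, 0.99, 0.14], [-0.002, 0.14, -0.99], [-1.0, 0.001, 0.002]]
 slide m [-0.0359 -0.0012 -0.0001] rot [ 0.0004  0.0022 -0.0012]
```

>>> {"name": "play_rows", "arguments": {
  "grip": [15,15,15,15,15],
  "slide": [
    [-0.01,0,0],
    [-0.01,0,0],
    [-0.01,0,0],
    [-0.005,0,0],
    [0,0,0]
  ],
  "angular": [
    [0,0,0],
    [0,0,0],
    [0,0,0],
    [0,0,0],
    [0,0,0]
  ]
}}

```text
t: 5.1
tcp_pos: [471.1, 51.6, 114.3]
tool_rot: [0.206, 1.57, -1.226]
force: [2.1, 1.2, -8.2]
opening: 0.238
```

```bash
python3 - <<'E'
from h import *
to(471,51,78+32,0.14)
a=snap('scene','s4.png')
cv2.imwrite('pics/m4.png',cv2.resize(a[110:230,230:380],None,fx=4,fy=4,interpolation=cv2.INTER_CUBIC)[:,:,::-1])
E
```

```text
t 5.10 tcp [471.0999  51.5582 114.2648] open 0.238 F [ 2.057   1.2256 -8.2487] q6 -0.28 jawyaw 0.139
 R cols [[0.0, 0.99, 0.138], [-0.001, 0.138, -0.99], [-1.0, 0.0, 0.001]]
 slide m [ 0.0043 -0.0002  0.0005] rot [-0.0015  0.0012 -0.0002]
```

View pics/m4.png

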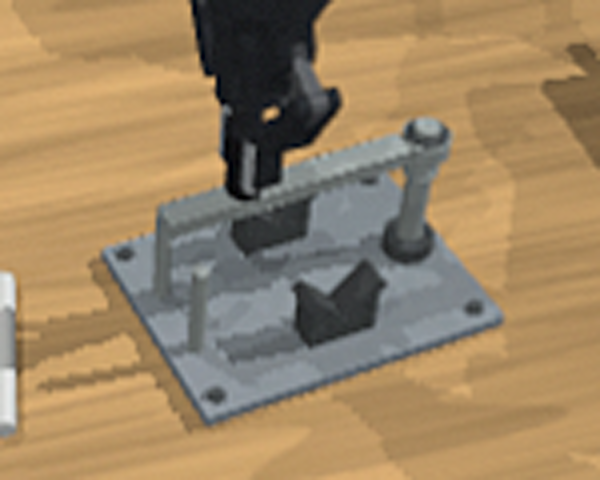

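>>> {"name": "play_rows", "arguments": {
  "grip": [15,15,15,15,15],
  "slide": [
    [0.002,0.012,-0.0006],
    [0,0.012,-0.0006],
    [0,0.012,-0.0006],
    [0,0.012,-0.0006],
    [0,0.012,-0.0006]
  ],
  "angular": [
    [-0.1,0,0],
    [-0.1,0,0],
    [-0.1,0,0],
    [-0.1,0,0],
    [-0.1,0,0]
  ]
}}

```text
t: 5.57
tcp_pos: [525.9, 74.5, 110.1]
tool_rot: [-1.706, 1.57, -2.621]
force: [0.6, 2.2, -7.0]
opening: 0.24
```

```bash
cat >> h.py <<'E'
PO=np.array([454.24,169.81]); YAW=0.138
def knob(th): return PO+np.array([120*np.sin(YAW+th),-120*np.cos(YAW+th)])
def ang():
    o,p,R=state(); d=p[:2]-PO; print('theta %.3f r %.1f'%(np.arctan2(d[0],-d[1])-YAW,np.linalg.norm(d)))
E
python3 - <<'E'
from h import *
ang()
to(*knob(.5),112,0.138+.5)
E
```

```text
theta 0.507 r 119.2
t 5.57 tcp [525.8786  74.5063 110.0619] open 0.240 F [ 0.5969  2.2341 -6.9682] q6 -0.74 jawyaw 0.655
 R cols [[-0.001, 0.793, 0.609], [-0.001, 0.609, -0.793], [-1.0, -0.001, -0.0]]
 slide m [-0.0019 -0.0008  0.0008] rot [ 0.017  -0.0002  0.0013]
```

Excellent tracking. Continuing the arc, another 1.0 rad.

>>> {"name": "play_rows", "arguments": {
  "grip": [15,15,15,15,15,15,15,15,15,15,15],
  "slide": [
    [-0.001,0.012,-0.0006],
    [0,0.012,-0.0006],
    [0,0.012,-0.0006],
    [0,0.012,-0.0006],
    [0,0.012,-0.0006],
    [0,0.012,-0.0006],
    [0,0.012,-0.0006],
    [0,0.012,-0.0006],
    [0,0.012,-0.0006],
    [0,0.012,-0.0006],
    [0,0,0]
  ],
  "angular": [
    [-0.1,0,0],
    [-0.1,0,0],
    [-0.1,0,0],
    [-0.1,0,0],
    [-0.1,0,0],
    [-0.1,0,0],
    [-0.1,0,0],
    [-0.1,0,0],
    [-0.1,0,0],
    [-0.1,0,0],
    [0,0,0]
  ]
}}

```text
t: 6.48
tcp_pos: [570.8, 185.9, 102.9]
tool_rot: [2.961, 1.562, 3.098]
force: [1.0, -0.5, -7.3]
opening: 0.237
```

```bash
python3 - <<'E'
from h import *
ang()
to(*knob(1.5),82,0.138+1.5)
E
```

```text
theta 1.570 r 117.7
t 6.48 tcp [570.7908 185.8653 102.9419] open 0.237 F [ 1.0285 -0.5209 -7.3143] q6 -1.60 jawyaw 1.708
 R cols [[-0.009, -0.137, 0.991], [0.0, 0.991, 0.137], [-1.0, 0.002, -0.008]]
 slide m [ 0.0209 -0.0084  0.0022] rot [ 0.0702 -0.0085 -0.0012]
```

>>> {"name": "play_rows", "arguments": {
  "grip": [15,15,15,15,60,60,60,60,60,60],
  "slide": [
    [0.01,0,0],
    [0.01,0,0],
    [0.003,0,0],
    [0,0,0],
    [0,0,0],
    [0,0,0],
    [0,0,0],
    [-0.02,0,0],
    [-0.04,0,0],
    [-0.02,0,0]
  ],
  "angular": [
    [0,0,0],
    [0,0,0],
    [0,0,0],
    [0,0,0],
    [0,0,0],
    [0,0,0],
    [0,0,0],
    [0,0,0],
    [0,0,0],
    [0,0,0]
  ]
}}

```text
t: 7.32
tcp_pos: [568.0, 181.8, 156.7]
tool_rot: [3.138, 1.549, -3.021]
force: [0.9, -0.1, 1.3]
opening: 0.601
```

```bash
python3 - <<'E'
from h import *
to(540,-218.4,90,0.078+np.pi/2)
a=snap('scene','s5.png')
cv2.imwrite('pics/m5.png',cv2.resize(a[90:290,130:400],None,fx=2.8,fy=2.8,interpolation=cv2.INTER_CUBIC)[:,:,::-1])
E
```

```text
t 7.32 tcp [568.0235 181.7626 156.7003] open 0.601 F [ 0.899  -0.0995  1.3007] q6 -1.59 jawyaw 1.695
 R cols [[-0.021, -0.124, 0.992], [-0.003, 0.992, 0.124], [-1.0, 0.0, -0.022]]
 slide m [ 0.0683 -0.3936 -0.0761] rot [ 0.0465 -0.0216  0.0004]
```

View pics/m5.png

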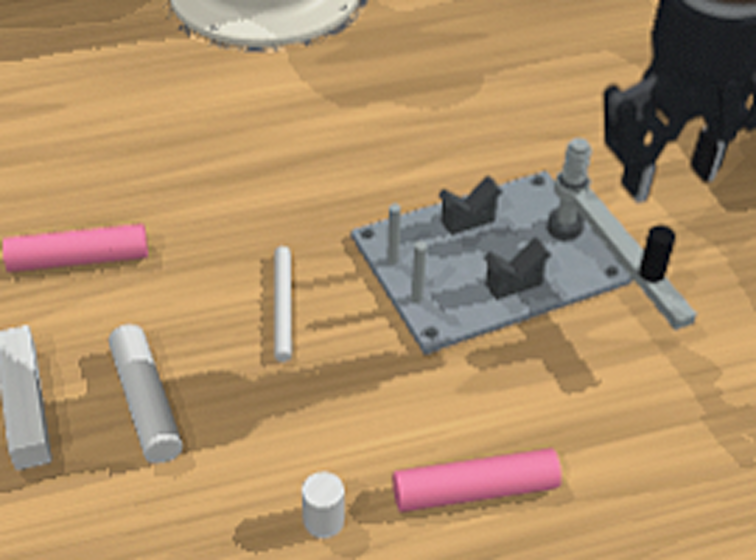

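>>> {"name": "play_rows", "arguments": {
  "grip": [70,70,70,70,70,70,70,70,70,70,70,70],
  "slide": [
    [0,-0.0394,-0.0076],
    [0,-0.0394,-0.0076],
    [0,-0.0394,-0.0076],
    [0,-0.0394,-0.0076],
    [0,-0.0394,-0.0076],
    [0,-0.0394,-0.0076],
    [0,-0.0394,-0.0076],
    [0,-0.0394,-0.0076],
    [0,-0.0394,-0.0076],
    [0,-0.0394,-0.0076],
    [0,0,0],
    [0,0,0]
  ],
  "angular": [
    [0,0,0],
    [0,0,0],
    [0,0,0],
    [0,0,0],
    [0,0,0],
    [0,0,0],
    [0,0,0],
    [0,0,0],
    [0,0,0],
    [0,0,0],
    [0.046,-0.02,0],
    [0,0,0]
  ]
}}

```text
t: 8.37
tcp_pos: [544.8, -235.1, 172.0]
tool_rot: [-0.288, 1.551, -0.209]
force: [-1.3, 0.5, 0.3]
opening: 0.696
```

```bash
python3 - <<'E'
from h import *
to(540,-218.4,60,0.078+np.pi/2)
E
```

```text
t 8.37 tcp [ 544.8479 -235.078   171.9931] open 0.696 F [-1.2538  0.4681  0.2652] q6 -2.27 jawyaw 1.650
 R cols [[0.019, -0.079, 0.997], [-0.004, 0.997, 0.079], [-1.0, -0.006, 0.019]]
 slide m [ 0.1118  0.0176 -0.0056] rot [0.0014 0.0189 0.0056]
```

>>> {"name": "play_rows", "arguments": {
  "grip": [70,70,70,70,70,70],
  "slide": [
    [0.03,0.0176,-0.0056],
    [0.03,0,0],
    [0.03,0,0],
    [0.02,0,0],
    [0,0,0],
    [0,0,0]
  ],
  "angular": [
    [0,0.019,0.0056],
    [0,0,0],
    [0,0,0],
    [0,0,0],
    [0,0,0],
    [0,0,0]
  ]
}}

```text
t: 8.87
tcp_pos: [540.3, -217.6, 62.8]
tool_rot: [-1.061, 1.566, -0.976]
force: [-0.3, -0.3, 0.6]
opening: 0.704
```

```bash
python3 - <<'E'
from h import *
to(540,-218.4,4,0.078+np.pi/2)
a=snap('scene','s6.png')
cv2.imwrite('pics/m6.png',cv2.resize(a[130:290,100:280],None,fx=4,fy=3.5,interpolation=cv2.INTER_CUBIC)[:,:,::-1])
E
```

```text
t 8.87 tcp [ 540.3464 -217.6314   62.8265] open 0.704 F [-0.3487 -0.3149  0.5801] q6 -2.24 jawyaw 1.656
 R cols [[0.003, -0.085, 0.996], [-0.004, 0.996, 0.085], [-1.0, -0.005, 0.003]]
 slide m [ 0.0588 -0.0005 -0.0006] rot [0.0075 0.0026 0.0046]
```

View pics/m6.png

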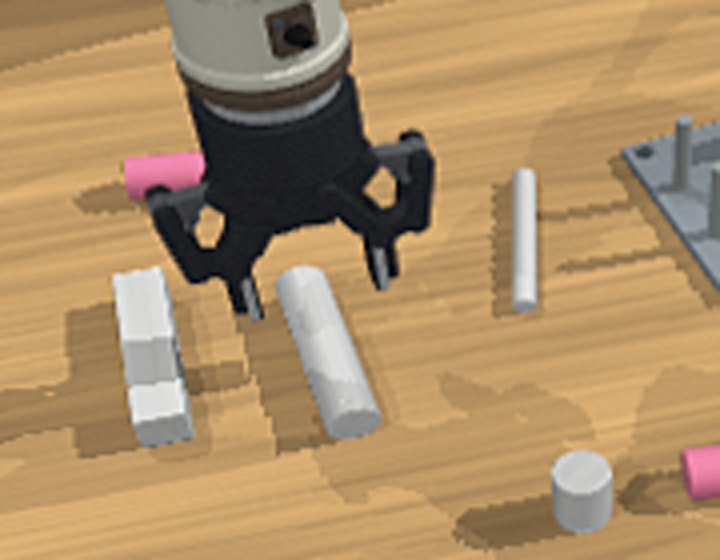

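>>> {"name": "play_rows", "arguments": {
  "grip": [70,70,70,70],
  "slide": [
    [0.025,0,0],
    [0.025,0,0],
    [0.002,0,0],
    [0,0,0]
  ],
  "angular": [
    [0.007,0.002,0.004],
    [0,0,0],
    [0,0,0],
    [0,0,0]
  ]
}}

```text
t: 9.25
tcp_pos: [546.5, -220.0, 18.7]
tool_rot: [-0.69, 1.556, -0.608]
force: [0.7, -0.0, 0.2]
opening: 0.7
```

```bash
python3 - <<'E'
from h import *
to(540,-218.4,4,0.078+np.pi/2)
E
```

```text
t 9.25 tcp [ 546.5226 -219.9671   18.668 ] open 0.700 F [ 0.6872 -0.0175  0.1646] q6 -2.24 jawyaw 1.653
 R cols [[0.012, -0.082, 0.997], [-0.008, 0.997, 0.082], [-1.0, -0.009, 0.011]]
 slide m [ 0.0146  0.0022 -0.0065] rot [0.0038 0.0112 0.0092]
```

>>> {"name": "play_rows", "arguments": {
  "grip": [70,70,70,70],
  "slide": [
    [0.007,0.002,-0.0065],
    [0.006,0,0],
    [0.001,0,0],
    [0,0,0]
  ],
  "angular": [
    [0.004,0.011,0.009],
    [0,0,0],
    [0,0,0],
    [0,0,0]
  ]
}}

```text
t: 9.58
tcp_pos: [542.9, -220.4, 9.9]
tool_rot: [-0.689, 1.563, -0.611]
force: [-0.2, -0.4, 0.2]
opening: 0.703
```

```bash
python3 - <<'E'
from h import *
to(540,-218.4,4,0.078+np.pi/2)
E
```

```text
t 9.58 tcp [ 542.9398 -220.4311    9.8564] open 0.703 F [-0.1552 -0.3577  0.1825] q6 -2.24 jawyaw 1.649
 R cols [[0.006, -0.078, 0.997], [-0.004, 0.997, 0.078], [-1.0, -0.005, 0.006]]
 slide m [ 0.0058  0.0023 -0.0028] rot [0.0005 0.006  0.0049]
```

>>> {"name": "play_rows", "arguments": {
  "grip": [70,70,70,25,25,25,25,25,25],
  "slide": [
    [0.004,0.002,-0.003],
    [0.002,0,0],
    [0,0,0],
    [0,0,0],
    [0,0,0],
    [0,0,0],
    [0,0,0],
    [0,0,0],
    [0,0,0]
  ],
  "angular": [
    [0,0.006,0.005],
    [0,0,0],
    [0,0,0],
    [0,0,0],
    [0,0,0],
    [0,0,0],
    [0,0,0],
    [0,0,0],
    [0,0,0]
  ]
}}

```text
t: 10.33
tcp_pos: [540.6, -219.3, 5.4]
tool_rot: [-0.604, 1.569, -0.525]
force: [-0.3, 0.9, 0.3]
opening: 0.329
```

```bash
python3 - <<'E'
from h import *
to(540,-218.4,94,0.078+np.pi/2)
E
```

```text
t 10.33 tcp [ 540.6453 -219.2957    5.3519] open 0.329 F [-0.3407  0.8583  0.3395] q6 -2.24 jawyaw 1.649
 R cols [[0.002, -0.078, 0.997], [-0.001, 0.997, 0.078], [-1.0, -0.001, 0.002]]
 slide m [-0.0886  0.0008 -0.0004] rot [0.0004 0.0016 0.0011]
```

>>> {"name": "play_rows", "arguments": {
  "grip": [25,25,25,25,25,25],
  "slide": [
    [-0.01,0,0],
    [-0.03,0,0],
    [-0.04,0,0],
    [-0.03,0,0],
    [-0.005,0,0],
    [0,0,0]
  ],
  "angular": [
    [0,0,0],
    [0,0,0],
    [0,0,0],
    [0,0,0],
    [0,0,0],
    [0,0,0]
  ]
}}

```text
t: 10.83
tcp_pos: [536.8, -216.7, 122.2]
tool_rot: [2.453, 1.562, 2.532]
force: [-0.3, 0.2, -3.9]
opening: 0.325
```

```bash
python3 - <<'E'
from h import *
to(464.6,95.5,110,0.14+np.pi/2)
a=snap('scene','s7.png')
cv2.imwrite('pics/m7.png',cv2.resize(a[100:290,100:370],None,fx=2.8,fy=2.8,interpolation=cv2.INTER_CUBIC)[:,:,::-1])
E
```

```text
t 10.83 tcp [ 536.7542 -216.7494  122.1607] open 0.325 F [-0.3285  0.1807 -3.8522] q6 -2.24 jawyaw 1.649
 R cols [[-0.007, -0.078, 0.997], [0.005, 0.997, 0.078], [-1.0, 0.006, -0.007]]
 slide m [ 0.0143  0.3169 -0.0474] rot [-0.0617 -0.0068 -0.0059]
```

View pics/m7.png

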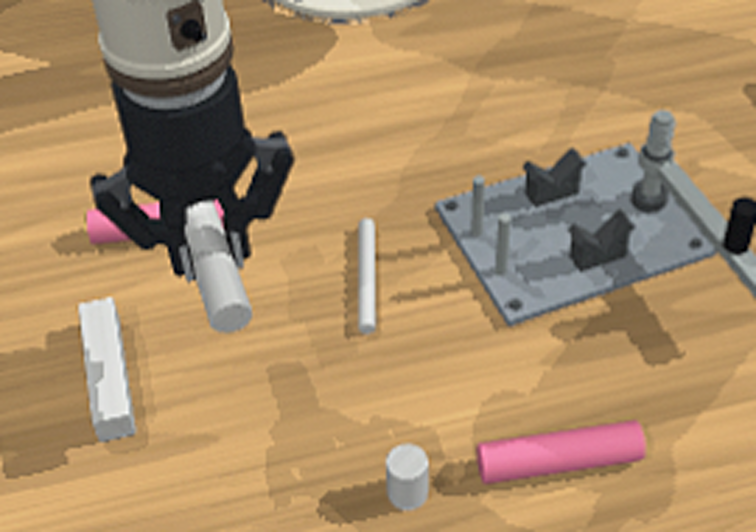

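>>> {"name": "play_rows", "arguments": {
  "grip": [25,25,25,25,25,25,25,25,25,25],
  "slide": [
    [0,0.0396,-0.0059],
    [0,0.0396,-0.0059],
    [0,0.0396,-0.0059],
    [0,0.0396,-0.0059],
    [0,0.0396,-0.0059],
    [0,0.0396,-0.0059],
    [0,0.0396,-0.0059],
    [0,0.0396,-0.0059],
    [0,0,0],
    [0,0,0]
  ],
  "angular": [
    [0,0,0],
    [0,0,0],
    [0,0,0],
    [0,0,0],
    [0,0,0],
    [0,0,0],
    [0,0,0],
    [0,0,0],
    [-0.06,0,0],
    [0,0,0]
  ]
}}

```text
t: 11.72
tcp_pos: [448.9, 106.2, 103.1]
tool_rot: [2.728, 1.531, 2.862]
force: [0.3, -0.3, -2.8]
opening: 0.326
```

```bash
python3 - <<'E'
from h import *
to(464.6,95.5,80,0.138+np.pi/2)
a=snap('scene','s8.png')
cv2.imwrite('pics/m8.png',cv2.resize(a[80:250,230:400],None,fx=3.5,fy=3.5,interpolation=cv2.INTER_CUBIC)[:,:,::-1])
E
```

```text
t 11.72 tcp [448.9435 106.2294 103.0851] open 0.326 F [ 0.3394 -0.2544 -2.7785] q6 -1.75 jawyaw 1.705
 R cols [[-0.038, -0.134, 0.99], [0.011, 0.991, 0.134], [-0.999, 0.016, -0.036]]
 slide m [ 0.0223 -0.0131  0.0149] rot [-0.0035 -0.0364 -0.0161]
```

View pics/m8.png

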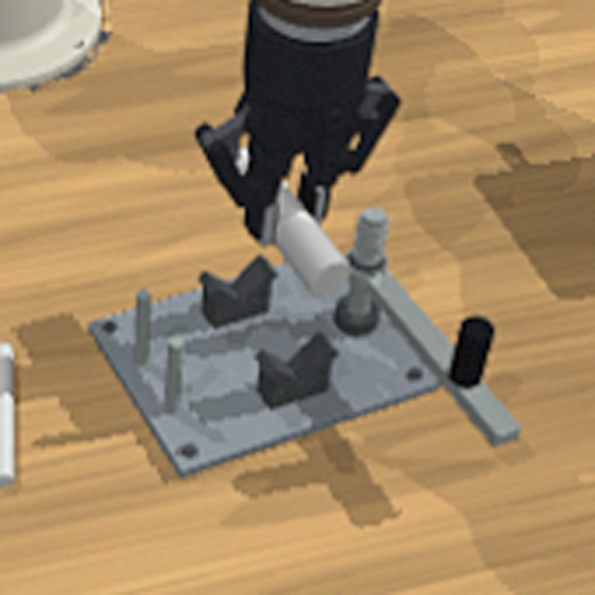

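>>> {"name": "play_rows", "arguments": {
  "grip": [25,25,25,25,25],
  "slide": [
    [0,-0.007,0.008],
    [0,-0.006,0.007],
    [0.012,0,0],
    [0.012,0,0],
    [0,0,0]
  ],
  "angular": [
    [0,-0.036,-0.016],
    [0,0,0],
    [0,0,0],
    [0,0,0],
    [0,0,0]
  ]
}}

```text
t: 12.18
tcp_pos: [465.0, 90.3, 73.4]
tool_rot: [2.972, 1.562, 3.091]
force: [-0.3, 0.5, -2.6]
opening: 0.323
```

```bash
python3 - <<'E'
from h import *
to(464.6,95.5,55,0.138+np.pi/2)
E
```

```text
t 12.18 tcp [464.9555  90.2985  73.4445] open 0.323 F [-0.268   0.5356 -2.6173] q6 -1.75 jawyaw 1.689
 R cols [[-0.009, -0.118, 0.993], [0.0, 0.993, 0.118], [-1.0, 0.001, -0.009]]
 slide m [0.0184 0.0052 0.0004] rot [-0.0195 -0.0085 -0.0015]
```

>>> {"name": "play_rows", "arguments": {
  "grip": [25,25,25,25,25],
  "slide": [
    [0,0.005,0],
    [0.007,0,0],
    [0.007,0,0],
    [0.003,0,0],
    [0,0,0]
  ],
  "angular": [
    [-0.019,-0.008,0],
    [0,0,0],
    [0,0,0],
    [0,0,0],
    [0,0,0]
  ]
}}

```text
t: 12.6
tcp_pos: [465.6, 93.0, 55.0]
tool_rot: [2.197, 1.568, 2.33]
force: [0.1, -0.6, -2.3]
opening: 0.326
```

```bash
python3 - <<'E'
from h import *
to(464.6,95.5,42,0.138+np.pi/2)
a=snap('scene','s9.png')
cv2.imwrite('pics/m9.png',cv2.resize(a[80:250,230:400],None,fx=3.5,fy=3.5,interpolation=cv2.INTER_CUBIC)[:,:,::-1])
E
```

```text
t 12.60 tcp [465.5751  92.9683  55.0268] open 0.326 F [ 0.0908 -0.617  -2.3488] q6 -1.76 jawyaw 1.704
 R cols [[-0.002, -0.132, 0.991], [0.002, 0.991, 0.132], [-1.0, 0.002, -0.001]]
 slide m [ 0.013   0.0026 -0.0006] rot [-0.0052 -0.0014 -0.002 ]
```

View pics/m9.png

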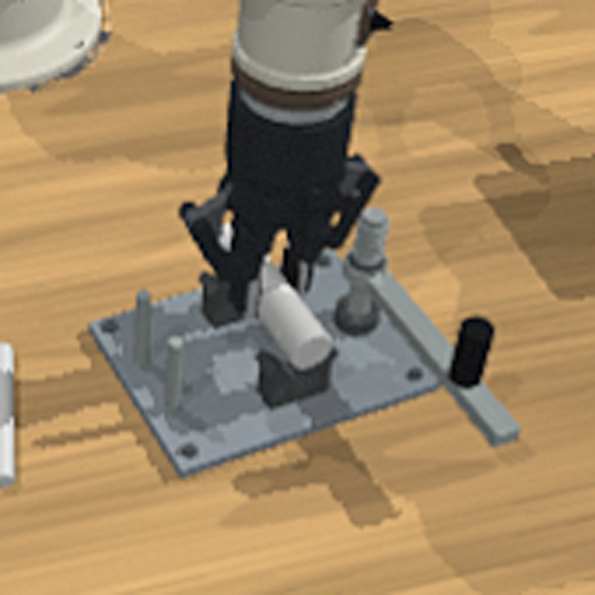

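>>> {"name": "play_rows", "arguments": {
  "grip": [25,25,25,25,25],
  "slide": [
    [0.003,0.003,0],
    [0.004,0,0],
    [0.004,0,0],
    [0.001,0,0],
    [0,0,0]
  ],
  "angular": [
    [-0.005,0,0],
    [0,0,0],
    [0,0,0],
    [0,0,0],
    [0,0,0]
  ]
}}

```text
t: 13.07
tcp_pos: [466.1, 96.6, 43.0]
tool_rot: [1.1, 1.569, 1.239]
force: [0.3, -0.7, -1.9]
opening: 0.326
```

```bash
python3 - <<'E'
from h import *
to(464.6,95.5,41,0.138+np.pi/2)
E
```

```text
t 13.07 tcp [466.0575  96.6024  42.9924] open 0.326 F [ 0.2992 -0.6639 -1.8654] q6 -1.76 jawyaw 1.710
 R cols [[0.001, -0.139, 0.99], [0.002, 0.99, 0.139], [-1.0, 0.002, 0.001]]
 slide m [ 0.002  -0.0009 -0.0016] rot [ 0.001   0.0008 -0.0016]
```

Next: 2 mm more down, release to 55 %, then straight up.

>>> {"name": "play_rows", "arguments": {
  "grip": [25,25,25],
  "slide": [
    [0.002,-0.001,-0.0015],
    [0.001,0,0],
    [0,0,0]
  ],
  "angular": [
    [0,0,0],
    [0,0,0],
    [0,0,0]
  ]
}}

```text
t: 13.32
tcp_pos: [466.1, 94.6, 41.0]
tool_rot: [-0.078, 1.567, 0.062]
force: [0.3, 0.5, -2.4]
opening: 0.323
```

>>> {"name": "play_rows", "arguments": {
  "grip": [40,50,55,55],
  "slide": [
    [0,0,0],
    [0,0,0],
    [0,0,0],
    [0,0,0]
  ],
  "angular": [
    [0,0,0],
    [0,0,0],
    [0,0,0],
    [0,0,0]
  ]
}}

```text
t: 13.65
tcp_pos: [466.9, 94.9, 41.8]
tool_rot: [0.065, 1.565, 0.204]
force: [-0.3, 0.2, 0.7]
opening: 0.551
```

```bash
python3 - <<'E'
from h import *
to(464.6,95.5,170,0.138+np.pi/2)
a=snap('scene','s10.png')
cv2.imwrite('pics/m10.png',cv2.resize(a[80:250,230:400],None,fx=3.5,fy=3.5,interpolation=cv2.INTER_CUBIC)[:,:,::-1])
E
```

```text
t 13.65 tcp [466.9291  94.8946  41.7984] open 0.551 F [-0.3135  0.1521  0.6952] q6 -1.77 jawyaw 1.710
 R cols [[0.005, -0.138, 0.99], [0.001, 0.99, 0.138], [-1.0, 0.0, 0.005]]
 slide m [-0.1282  0.001  -0.0015] rot [ 0.0009  0.0054 -0.0004]
```

View pics/m10.png

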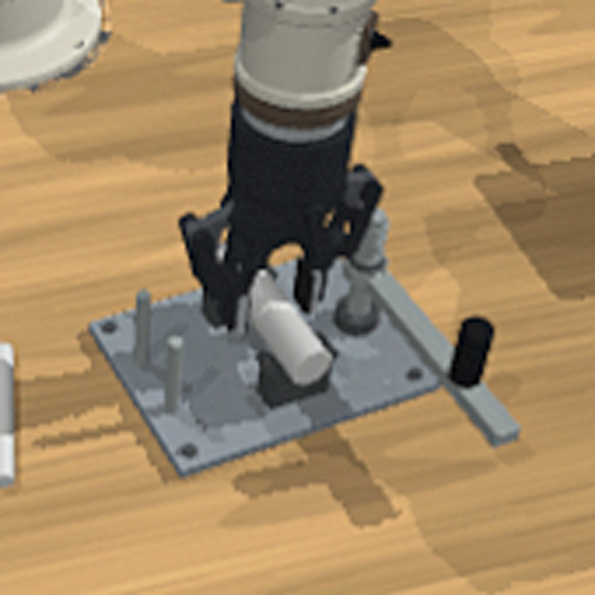

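>>> {"name": "play_rows", "arguments": {
  "grip": [55,55,60,60,60,60,60,60,60,60],
  "slide": [
    [-0.02,0,0],
    [-0.04,0,0],
    [-0.04,0,0],
    [-0.02,0,0],
    [0,0.025,0.03],
    [0,0.025,0.03],
    [0,0.022,0.03],
    [0,0,0.025],
    [0,0,0],
    [0,0,0]
  ],
  "angular": [
    [0,0,0],
    [0,0,0],
    [0,0,0],
    [0,0,0],
    [0,0,0],
    [0,0,0],
    [0,0,0],
    [0,0,0],
    [0,0,0],
    [0,0,0]
  ]
}}

```text
t: 14.53
tcp_pos: [573.2, 187.0, 169.4]
tool_rot: [0.274, 1.562, 0.412]
force: [0.1, 0.1, -0.3]
opening: 0.598
```

```bash
python3 - <<'E'
from h import *
to(*knob(1.55),130,0.138+1.55)
a=snap('scene','s11.png');b=snap('top','t11.png')
cv2.imwrite('pics/m11.png',np.hstack([cv2.resize(a[80:250,230:400],None,fx=2.3,fy=2.3,interpolation=cv2.INTER_CUBIC),cv2.resize(b[110:280,130:300],None,fx=2.3,fy=2.3,interpolation=cv2.INTER_CUBIC)])[:,:,::-1])
E
```

```text
t 14.53 tcp [573.1835 187.0202 169.4331] open 0.598 F [ 0.1064  0.1308 -0.2863] q6 -1.60 jawyaw 1.708
 R cols [[0.008, -0.137, 0.991], [0.003, 0.991, 0.137], [-1.0, 0.002, 0.008]]
 slide m [ 0.0394 -0.0033 -0.0005] rot [ 0.0203  0.0082 -0.0024]
```

View pics/m11.png

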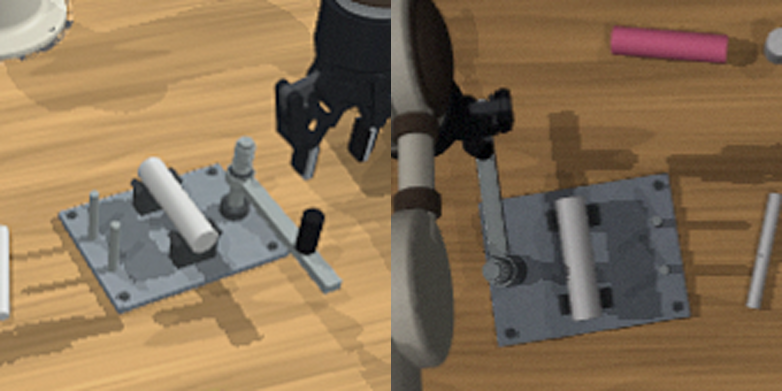

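```bash
python3 - <<'E'
import cv2
b=cv2.imread('pics/t11.png');cv2.imwrite('pics/m12.png',cv2.resize(b[185:260,180:260],None,fx=7,fy=7,interpolation=cv2.INTER_CUBIC))
E
```

```text
(no output)
```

View pics/m12.png

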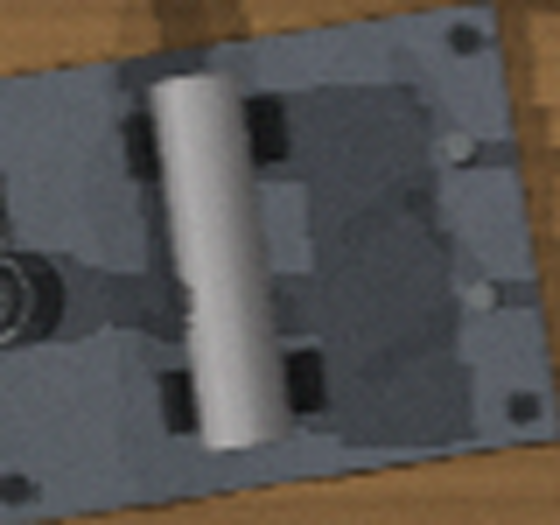

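```bash
python3 - <<'E'
from h import *
off=lambda p:((p[0]+.5)/7-.5+180,(p[1]+.5)/7-.5+185)
A=atz('top',*off((196,79)),56);B=atz('top',*off((243,444)),48) ; B2=atz('top',*off((243,444)),52)
m=(A+B2)/2; d=A-B2
c=m[:2]-[464.57,95.53];k,s=np.cos(.14),np.sin(.14)
print(np.linalg.norm(d),np.arctan2(d[1],d[0]),'cradle x,y',k*c[0]+s*c[1],-s*c[0]+k*c[1])
E
```

```text
118.54904445239615 0.11484636387180301 cradle x,y 0.6487137242766992 0.1343946580989806
```

>>> {"name": "play_rows", "arguments": {
  "grip": [60,60,60,60,60,60],
  "slide": [
    [0.025,-0.002,0],
    [0.03,0,0],
    [0.03,0,0],
    [0,0,0],
    [0,0,0],
    [0,0,0]
  ],
  "angular": [
    [0,0.008,-0.002],
    [0,0,0],
    [0,0,0],
    [0,0,0],
    [0,0,0],
    [0,0,0]
  ]
}}

```text
t: 15.13
tcp_pos: [570.2, 181.7, 85.5]
tool_rot: [-0.348, 1.569, -0.214]
force: [0.0, 0.5, -0.3]
opening: 0.601
```

```bash
python3 - <<'E'
from h import *
to(*knob(1.56),79,0.138+1.56)
a=snap('scene','s13.png')
cv2.imwrite('pics/m13.png',cv2.resize(a[80:250,230:400],None,fx=3.5,fy=3.5,interpolation=cv2.INTER_CUBIC)[:,:,::-1])
E
```

```text
t 15.13 tcp [570.1782 181.6668  85.47  ] open 0.601 F [ 0.0443  0.5381 -0.3178] q6 -1.60 jawyaw 1.704
 R cols [[0.001, -0.133, 0.991], [-0.0, 0.991, 0.133], [-1.0, -0.0, 0.001]]
 slide m [0.0065 0.0029 0.0035] rot [0.0065 0.0013 0.0005]
```

View pics/m13.png

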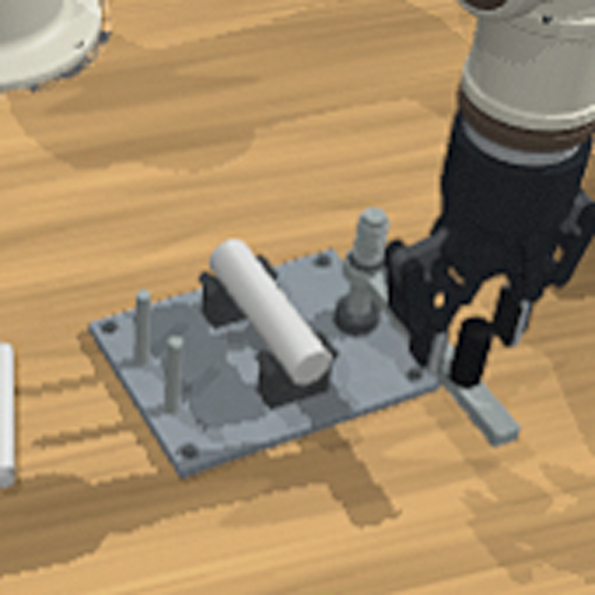

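>>> {"name": "play_rows", "arguments": {
  "grip": [60,60,60,15,15,15,15,15],
  "slide": [
    [0.004,0.002,0.003],
    [0.002,0,0],
    [0,0,0],
    [0,0,0],
    [0,0,0],
    [0,0,0],
    [0,0,0],
    [0,0,0]
  ],
  "angular": [
    [0.006,0,0],
    [0,0,0],
    [0,0,0],
    [0,0,0],
    [0,0,0],
    [0,0,0],
    [0,0,0],
    [0,0,0]
  ]
}}

```text
t: 15.85
tcp_pos: [578.3, 185.0, 87.4]
tool_rot: [-0.049, 1.556, 0.078]
force: [1.3, -0.8, -0.4]
opening: 0.237
```

```bash
python3 - <<'E'
from h import *
ang();to(*knob(1.56),114,0.138+1.56)
E
```

```text
theta 1.554 r 125.0
t 15.85 tcp [578.2983 184.9534  87.413 ] open 0.237 F [ 1.341  -0.7727 -0.4098] q6 -1.59 jawyaw 1.698
 R cols [[0.015, -0.127, 0.992], [0.001, 0.992, 0.127], [-1.0, -0.001, 0.015]]
 slide m [-0.0267  0.0007 -0.0046] rot [-0.      0.0148  0.0007]
```

>>> {"name": "play_rows", "arguments": {
  "grip": [15,15,15,15,15],
  "slide": [
    [-0.01,0,0],
    [-0.01,0,0],
    [-0.01,0,0],
    [-0.004,0,0],
    [0,0,0]
  ],
  "angular": [
    [0,0,0],
    [0,0,0],
    [0,0,0],
    [0,0,0],
    [0,0,0]
  ]
}}

```text
t: 16.27
tcp_pos: [577.0, 184.8, 121.6]
tool_rot: [-0.038, 1.557, 0.089]
force: [2.5, -0.1, -8.6]
opening: 0.239
```

```bash
python3 - <<'E'
from h import *
ang();to(*knob(1.56),120,0.138+1.56)
a=snap('scene','s14.png')
cv2.imwrite('pics/m14.png',cv2.resize(a[80:250,230:400],None,fx=3.5,fy=3.5,interpolation=cv2.INTER_CUBIC)[:,:,::-1])
E
```

```text
theta 1.554 r 123.7
t 16.27 tcp [577.0349 184.7608 121.5993] open 0.239 F [ 2.4984 -0.1051 -8.5554] q6 -1.59 jawyaw 1.698
 R cols [[0.014, -0.127, 0.992], [0.001, 0.992, 0.126], [-1.0, -0.001, 0.014]]
 slide m [ 0.0015  0.0007 -0.0037] rot [-0.0004  0.0138  0.0005]
```

View pics/m14.png

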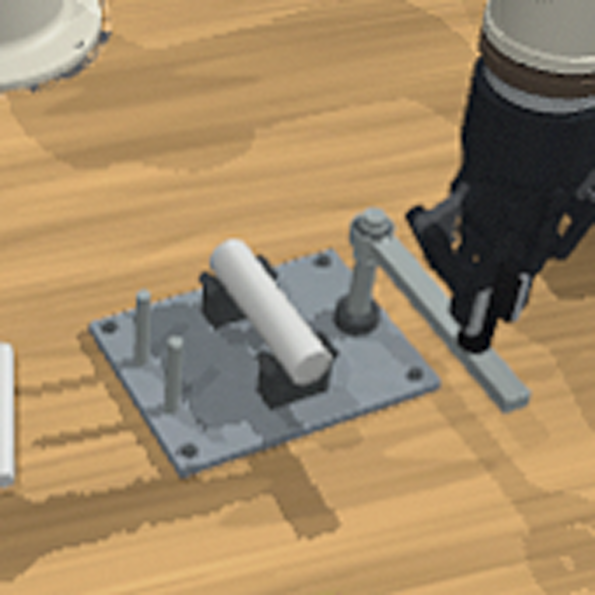

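>>> {"name": "play_rows", "arguments": {
  "grip": [15,15,15,15,15],
  "slide": [
    [0,-0.0122,-0.0006],
    [0,-0.0122,-0.0006],
    [0,-0.0122,-0.0006],
    [0,-0.0122,-0.0006],
    [0,-0.0122,-0.0006]
  ],
  "angular": [
    [0.1,0.01,0],
    [0.1,0,0],
    [0.1,0,0],
    [0.1,0,0],
    [0.1,0,0]
  ]
}}

```text
t: 16.73
tcp_pos: [569.7, 123.0, 119.8]
tool_rot: [-0.136, 1.564, -0.523]
force: [1.6, -0.6, -6.6]
opening: 0.236
```

```bash
python3 - <<'E'
from h import *
ang();to(*knob(1.06),121,0.138+1.06)
E
```

```text
theta 1.048 r 124.6
t 16.73 tcp [569.7256 123.0358 119.842 ] open 0.236 F [ 1.6305 -0.5918 -6.6339] q6 -1.18 jawyaw 1.184
 R cols [[0.006, 0.378, 0.926], [-0.003, 0.926, -0.378], [-1.0, -0.001, 0.006]]
 slide m [-0.0012  0.0014 -0.0046] rot [-0.0144  0.0064  0.0009]
```

>>> {"name": "play_rows", "arguments": {
  "grip": [15,15,15,15,15],
  "slide": [
    [-0.0005,-0.0122,-0.0007],
    [-0.0005,-0.0122,-0.0007],
    [-0.0005,-0.0122,-0.0007],
    [0,-0.0122,-0.0007],
    [0,-0.0122,-0.0007]
  ],
  "angular": [
    [0.1,0,0],
    [0.1,0,0],
    [0.1,0,0],
    [0.1,0,0],
    [0.1,0,0]
  ]
}}

```text
t: 17.15
tcp_pos: [530.8, 70.5, 119.0]
tool_rot: [-0.178, 1.563, -1.091]
force: [1.4, 0.3, -7.7]
opening: 0.229
```

```bash
python3 - <<'E'
from h import *
ang();to(*knob(0.54),121,0.138+0.54)
E
```

```text
theta 0.519 r 125.4
t 17.15 tcp [530.8042  70.5484 118.9693] open 0.229 F [ 1.4295  0.2674 -7.687 ] q6 -0.74 jawyaw 0.657
 R cols [[0.003, 0.792, 0.611], [-0.006, 0.611, -0.792], [-1.0, -0.001, 0.007]]
 slide m [-0.0021  0.0025 -0.0054] rot [-0.0207  0.0072  0.0014]
```

>>> {"name": "play_rows", "arguments": {
  "grip": [15,15,15,15,15,15],
  "slide": [
    [-0.0005,-0.012,-0.0008],
    [-0.0005,-0.012,-0.0008],
    [-0.0005,-0.012,-0.0008],
    [0,-0.012,-0.0008],
    [0,-0.012,-0.0008],
    [0,0,0]
  ],
  "angular": [
    [0.1,0,0],
    [0.1,0,0],
    [0.1,0,0],
    [0.1,0,0],
    [0.1,0,0],
    [0,0,0]
  ]
}}

```text
t: 17.65
tcp_pos: [469.2, 45.0, 117.7]
tool_rot: [-0.429, 1.561, -1.874]
force: [1.8, 0.0, -6.7]
opening: 0.231
```

```bash
python3 - <<'E'
from h import *
ang();to(*knob(0.0),121,0.138+0.0)
a=snap('scene','s15.png')
cv2.imwrite('pics/m15.png',cv2.resize(a[80:250,230:400],None,fx=3.5,fy=3.5,interpolation=cv2.INTER_CUBIC)[:,:,::-1])
E
```

```text
theta -0.019 r 125.7
t 17.65 tcp [469.1656  44.9926 117.695 ] open 0.231 F [ 1.8353  0.024  -6.6893] q6 -0.28 jawyaw 0.126
 R cols [[-0.003, 0.992, 0.125], [-0.009, 0.125, -0.992], [-1.0, -0.004, 0.009]]
 slide m [-0.0034  0.0023 -0.0057] rot [-0.0123  0.0089  0.0041]
```

View pics/m15.png

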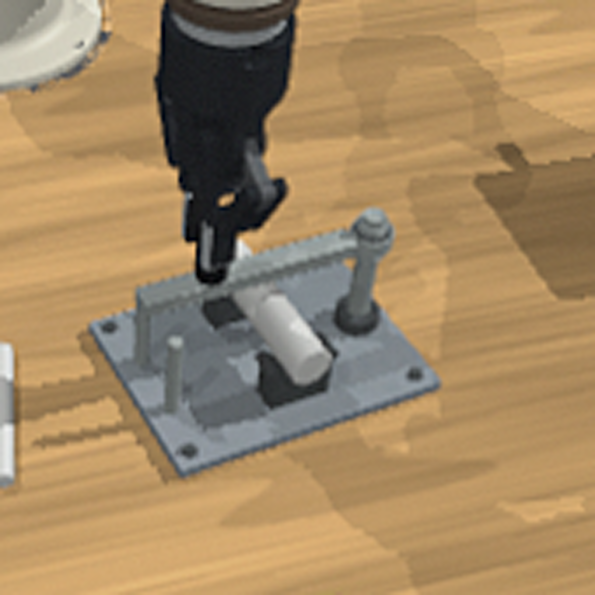

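>>> {"name": "play_rows", "arguments": {
  "grip": [15,15,15,15,15,15],
  "slide": [
    [0,0.0023,0],
    [0.006,0,0],
    [0.006,0,0],
    [0.005,0,0],
    [0.001,0,0],
    [0,0,0]
  ],
  "angular": [
    [-0.012,0,0],
    [0,0,0],
    [0,0,0],
    [0,0,0],
    [0,0,0],
    [0,0,0]
  ]
}}

```text
t: 18.2
tcp_pos: [474.0, 45.3, 98.2]
tool_rot: [-0.483, 1.56, -1.9]
force: [-0.8, -1.8, -1.0]
opening: 0.234
```

```bash
python3 - <<'E'
from h import *
ang();to(*knob(0.0),97,0.138+0.0)
a=snap('scene','s16.png')
cv2.imwrite('pics/m16.png',cv2.resize(a[80:250,230:400],None,fx=3.5,fy=3.5,interpolation=cv2.INTER_CUBIC)[:,:,::-1])
E
```

```text
theta 0.020 r 126.1
t 18.20 tcp [474.0327  45.2924  98.2262] open 0.234 F [-0.8322 -1.7686 -1.0289] q6 -0.30 jawyaw 0.154
 R cols [[-0.003, 0.988, 0.153], [-0.01, 0.153, -0.988], [-1.0, -0.005, 0.01]]
 slide m [ 0.0012 -0.0024 -0.0061] rot [0.0158 0.0096 0.0049]
```

View pics/m16.png

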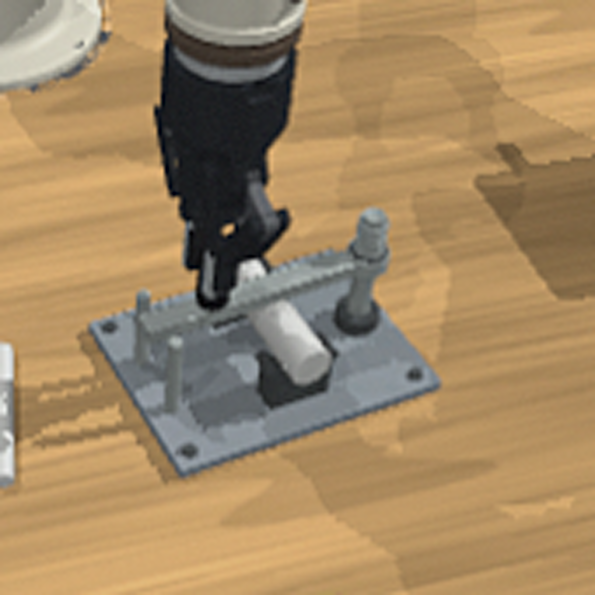

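>>> {"name": "play_rows", "arguments": {
  "grip": [15,15,35,50,60,60,60,60,60,60,60],
  "slide": [
    [0,-0.002,0],
    [0,0,0],
    [0,0,0],
    [0,0,0],
    [0,0,0],
    [0,0,0],
    [-0.02,0,0],
    [-0.04,0,0],
    [-0.04,0,0],
    [-0.03,0,0],
    [-0.01,0,0]
  ],
  "angular": [
    [0,0,0],
    [0,0,0],
    [0,0,0],
    [0,0,0],
    [0,0,0],
    [0,0,0],
    [0,0,0],
    [0,0,0],
    [0,0,0],
    [0,0,0],
    [0,0,0]
  ]
}}

```text
t: 19.17
tcp_pos: [471.2, 47.3, 244.4]
tool_rot: [-0.905, 1.561, -2.321]
force: [-0.1, 0.2, 0.1]
opening: 0.6
```

```bash
python3 - <<'E'
from h import *
o,p,R=state();print(p,o['force'])
a=snap('scene','s17.png')
cv2.imwrite('pics/m17.png',cv2.resize(a[80:250,230:400],None,fx=3.5,fy=3.5,interpolation=cv2.INTER_CUBIC)[:,:,::-1])
E
```

```text
[471.16255128  47.33650842 244.40705702] [-0.06987975  0.24705091  0.14991311]
```

View pics/m17.png

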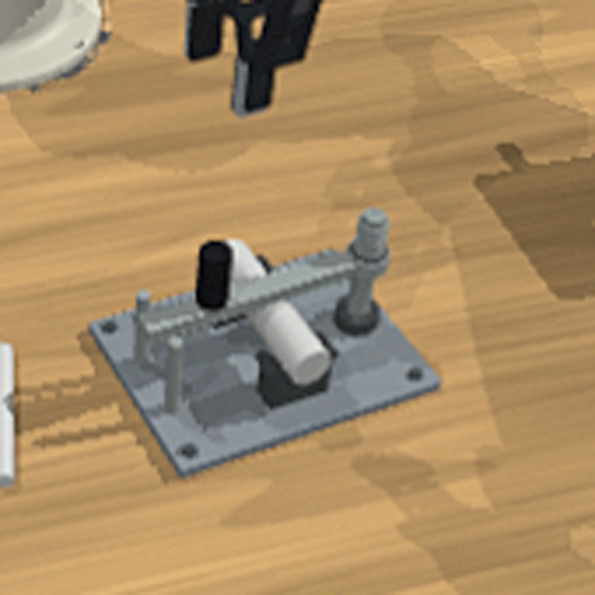

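>>> {"name": "play_rows", "arguments": {
  "grip": [60,60,60,60,60,60,60],
  "slide": [
    [0,0,0.035],
    [0,0,0.04],
    [0,0,0.04],
    [0,0,0.04],
    [0,0,0.04],
    [0,0,0.04],
    [0,0,0.02]
  ],
  "angular": [
    [0,0,0],
    [0,0,0],
    [0,0,0],
    [0,0,0],
    [0,0,0],
    [0,0,0],
    [0,0,0]
  ]
}}

```text
t: 19.8
tcp_pos: [511.5, -208.7, 239.3]
tool_rot: [-1.508, 1.563, -2.912]
force: [-0.2, 0.2, 0.5]
opening: 0.596
```

```bash
python3 - <<'E'
from h import *
def cr(P):
    P=np.array(P,float);s,k=np.sin(.14),np.cos(.14)
    return np.c_[464.57+k*P[:,0]-s*P[:,1],95.53+s*P[:,0]+k*P[:,1],P[:,2]+50]
pts=cr([(0,-45,72),(0,-45,27),(60,0,0),(-60,0,0),(0,-95,27)])
out=[]
for n,(r0,r1,c0,c1) in {'scene':(120,220,240,350),'top':(180,280,160,270)}.items():
    a=snap(n,n+'18.png')[:,:,::-1]
    im=cv2.resize(a[r0:r1,c0:c1],None,fx=3.6,fy=3.6,interpolation=cv2.INTER_CUBIC)
    for q in proj(n,pts): cv2.circle(im,(int((q[0]-c0+.5)*3.6),int((q[1]-r0+.5)*3.6)),3,(0,255,0),1)
    out.append(im)
cv2.imwrite('pics/m18.png',np.hstack(out))
E
```

```text
(no output)
```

View pics/m18.png

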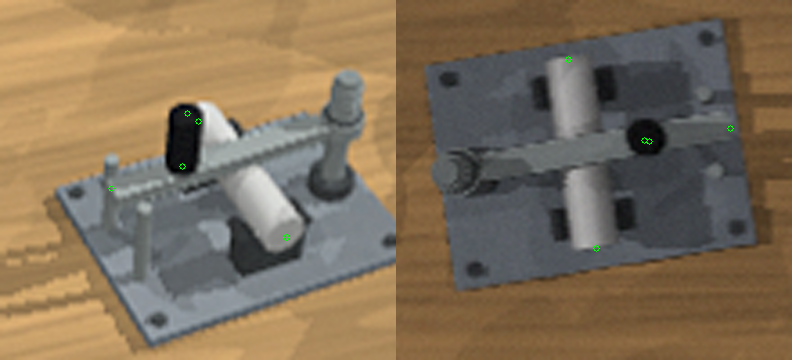

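The clamp lies over the middle of the round bar and between the pins. The predicted points (knob top at crop (187,113), bar ends) land within about 2–3 mm in both views, so I'm handing it in.

```bash
python3 -c "
from plant import env
print(env.sign_off())"
```

```text
the job is handed in; nothing more can be done
None
```

The thick round aluminium bar is clamped in the jig, and I handed the job in at about 20 s. No verdict is reported at hand-in.

**What I did:**
- I lifted the clamp bar by its knob about 35 mm and turned it to about 1.55 rad, then let it sink and stay there.
- I picked the thick round bar and left the thin rod, square bar, stub and pink look-alikes where they were.
- I laid the round bar in the two saddles.
- I swung the clamp bar back, lowered it between the pins onto the round bar, let go and moved the arm clear.

**Last checks:**
- **Round bar:** before closing, the top camera put its centre about 1 mm from the cradle point. Its angle was within about 0.03 rad of the cradle's.
- **Clamp bar:** after release, the expected positions of the knob and bar ends matched both cameras to about 2–3 mm. That is about the accuracy of the calibration. The knob height fitted the clamp bar resting on the round bar.
- **Arm:** the gripper was clear of everything, with no contact force.

**What went off:**
- The first grasp of the knob ended about 17 mm too high, so I opened, lowered and gripped again before lifting.
- The second knob grasp sat about 5 mm off its axis. The clamp bar still followed the arc normally.

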